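Catch bottle caps from the bench dispenser

TASK

Pick up the empty white beaker and hold it under the outlet of the cap dispenser, pushing the red paddle there back with the beaker's side, until all four orange caps have slid down the chute into it. Then stand the beaker with its caps upright on the floor of the steel tray, next to the carrier of open bottles, and let go. Do not let a cap fall outside the beaker and do not shift or topple the other things on the bench.

Things in the scene. Friction and masses are not known exactly. Their poses are not given: they have to be found in the camera images.
- beaker_center (a point): centre of the white plastic beaker: on its axis, 60 mm above its underside. Round, 112 mm across at the foot, 122 mm at the rim, 120 mm high, wall 3 mm, floor 5 mm, open at the top, 120 to 195 g. Own z axis up; the blue handle points along its own -x. Starts upright on the bench left or right of the robot (swapped with the tray), handle within 92 degrees of world -x
- beaker_grip (a point): grip point in the upright bar of the beaker's D handle, 104 mm from the axis, 80 mm above the underside; same axes. The bar is flat-sided, 14 mm thick along y (the grasp width), 16 mm along x, 24 to 108 mm above the underside, its inner face 35 mm clear of the wall; arms of the same thickness tie it to the beaker at 96 to 108 and 24 to 36 mm height
- dispenser: fixed cap dispenser, outlet towards its own -x (within 0.28 rad of world -x), z up; origin on the bench straight below the outlet lip. A steel channel with clear walls 36 mm high (62 mm wide) rises from the lip at 25 degrees along +x for 225 mm, on white uprights (x 100 to 205 mm, 78 mm wide) and a base plate (x 45 to 265 mm, 110 mm wide, 12 mm high)
- chute_lip (a point): middle of the outlet lip, on the chute's floor, 245 mm above the bench; dispenser axes. Under it only the paddle hangs. A beaker whose rim stays below 195 mm (75 mm under the beaker) passes under lip and gate. With the paddle fully back, caps drop between 0 and 100 mm in front (-x) of the lip
- gate (a joint): angle of the dispenser's spring gate (rad): 0 shut, 0.42 fully open at its stop. A red tooth in front of the lip holds the caps back; pushing the paddle, one piece with it, back along the dispenser's +x drops the tooth below the lip: caps start to slide at about 0.2, way clear from 0.35. It springs shut when let go. Full opening takes about 4 N at the paddle
- paddle (a point): middle of the front face of the red paddle, 64 mm wide, 44 mm high. In the dispenser's frame: x = -20, z = 169 mm with the gate shut; x = +18, z = 142 mm fully open. It is pushed with the outside of the beaker held in the air, underside about 60 mm above the bench; fully open, the beaker's axis is about 40 mm in front (-x) of the lip
- tray: fixed steel tray, 272 mm (x) by 172 mm (y), origin at the centre of its underside, floor top at z = 4 mm, rim 18 mm high and 4 mm thick. Its x axis points away from the robot within 0.2 rad. The bottle carrier stands in its near (-x) half, the far half is free for the beaker
- tray_free (a point): middle of the free half of the tray's floor, at x = +66 mm, y = 0 in the tray's frame, on the floor's top (z = 4 mm); tray axes. The beaker's axis goes here; its handle may reach over the rim
- carrier: bystander, loose, 0.9 kg: white carrier with four open bottles of yellow medium, standing in the tray; 114 by 114 mm, bottles 108 mm high, wire bow across it along y to 128 mm height; origin at the centre of its underside
- pipettes: bystander, loose: stand with six pipettes, round foot 130 mm across, 323 mm tall; origin at the centre of its underside. Beyond the tray or the beaker, left or right of the dispenser, swapped with the centrifuge
- petri: bystander, loose: stack of three Petri dishes, 92 mm across, 45 mm high, between the robot and the dispenser; origin at the centre of its underside
- centrifuge: bystander, loose: mini centrifuge with a dark red dome, 125 mm (x) by 140 mm (y), 114 mm high, on the other side of the dispenser from the pipettes; origin at the centre of its underside
- cap0_center (a point): centre of an orange screw cap, a disc 48 mm across and 26 mm high, 18 to 31 g; lies flat in the chute, number 1 counted from the lip. Caps slide in a file once the gate is open, all four within about 1.5 s
- cap1_center (a point): centre of an orange screw cap, a disc 48 mm across and 26 mm high, 18 to 31 g; lies flat in the chute, number 2 counted from the lip. Caps slide in a file once the gate is open, all four within about 1.5 s
- cap2_center (a point): centre of an orange screw cap, a disc 48 mm across and 26 mm high, 18 to 31 g; lies flat in the chute, number 3 counted from the lip. Caps slide in a file once the gate is open, all four within about 1.5 s
- cap3_center (a point): centre of an orange screw cap, a disc 48 mm across and 26 mm high, 18 to 31 g; lies flat in the chute, number 4 counted from the lip. Caps slide in a file once the gate is open, all four within about 1.5 s
Things that resemble listed ones, but are neither listed nor needed, are in the scene too. Leave any blue or purple look-alike of the part that bears cap3_center alone.

How it is judged:
By the outcome, as a careful person would: the job done as asked, in the order asked, and still so for the second after the job is handed in, with the robot touching nothing.
It also fails if it takes over 64 s, if anything falls off the work surface, if the arm or the gripper's body presses on something with over 40 N, if the wrist force passes 120 N, or if a joint passes its speed limit or range.

ROBOT

A 6-joint arm with a two-finger parallel gripper is mounted at the origin on the work surface. World frame = base frame: x ahead of the robot, y to its left, z up, the work surface at z = 0. Lengths are in m, angles in degrees, forces in N, time in s.
With the tool pointing down it reaches from about 0.375 to 0.9 m from the base axis. Payload 3.1 kg.
Tool frame: the origin (TCP) lies at the very end of the fingers, on their centre line; the grasp point (between the pads) lies 19 mm behind it; z points along the fingers, y is the direction in which the jaws open and shut (so a half turn about z gives the same grasp; the last joint's range is limited). The gripper opens to 87 mm and grips with 3 to 60 N. Pads are 19 mm wide; open, the fingers measure 117 mm over their backs; the gripper's body (75 mm by 190 mm) begins 51 mm behind the grasp point.
Start: joints at [60.59, 30.224, 82.088, -0, 67.689, -10.227], TCP at [0.205, 0.59, 0.223] pointing down, gripper open.
Joint ranges: [-176.69, 176.69], [-43.24, 126.21], [12.49, 139.97], [-82, 262], [0, 151.66], [-163.58, 163.58]. Speed limits (degrees/s): [159.86, 159.86, 180, 180, 180, 180].

INTERFACE

Orientations are given as a 3x3 rotation matrix whose columns are the frame's x, y, z axes.
In Python, from rig import bot gives the robot as it stands. The module is installed in compiled form; this text tells all that it offers.
- The arm moves only by the tool play_rows, never from a script. Its argument "targets" is a list of rows, each a list of 7 numbers: the closure, from 0 (fully open) to 1 (shut), then the shift along the world's x, y, z in m, then the turn, a rotation vector about the world's x, y, z in rad. A call has 1 to 12 rows; each row shifts and turns the commanded pose from where the row before left it; what a row does not reach is not made up. A row lasts 1/8 s, in which the tool goes at most 62.5 mm and 10.7 degrees, less where a joint would pass 70% of its speed; a pose out of reach is approached as far as the arm can. A call with a gripper value outside its range is refused whole. The fingers move at their own pace and stop on an object; the grip force is fixed at half the most. Time passes only in rows, so rows that do not move let the fingers close. It gives the time, the measured TCP pose, the force and the opening at its end, in the units of the state.
- bot.read_state(): the state, without advancing time (a new reading comes with each control period).
- bot.capture(name): name is "scene" or "top"; returns the picture (420x560x3 uint8, blue, green, red); there is no depth.
- bot.get_calibration(name): a dict with "fx", "fy", "cx", "cy" (pixels), "k1" (the pictures are not rectified: a ray, as slopes to the right and down, at radius r is drawn at 1 + k1 r^2 times it, then the intrinsics apply), "R" (3x3) and "t" (3): a world point X has camera coordinates R X + t. Camera axes: x right, y down, z forward; pixel columns grow to the right and rows downward; lengths in m; the calibration is good to about 2 mm. A picture is of the moment at which its call begins. get_calibration takes no time and is no camera call.
- bot.hand_in(): hands the job in, once; it reports no verdict.
The state is a dict: "time_s": time; "joint_positions": joint angles; "qvel": joint speeds; "tau": joint torques, N m; "position": TCP position; "tcp_rot": TCP orientation; "force": force on the tool from outside, world axes, zero at the start; "moment": the same for the moment, N m; "opening": opening from 0.0 (shut) to 1.0 (fully open).
Only numpy, scipy, OpenCV 4.12 (cv2) and the standard library are available. Lean on these libraries where they do the work, as an engineer would, in place of code of your own. Each camera call takes 0.05 s, during which the arm holds its last target. There are 200 camera calls.

## Working session

There is one attempt and no reset: what is moved stays moved. The work goes in short steps, Python scripts to look and compute and a tool call to move; the robot and the scene stay as the last step left them, time stands still between calls to the robot, and variables do not carry over. Pictures are saved under pics/ and viewed, about 8 in all and at most 12, crops included, and the job is handed in when it is done.

Besides the shell and the picture viewer there is one more tool, called after "Emit:" by a JSON object that holds its "fn" and its "kwargs". play_rows: Moves the arm, as the interface text tells. Its arguments: {"type":"object","properties":{"targets":{"type":"array","items":{"type":"array","items":{"type":"number"}}}},"required":["targets"]}

```bash
mkdir -p pics
cat > h.py <<'E'
import numpy as np, cv2
from rig import bot
def ray(cam,u,v):
    c=bot.get_calibration(cam);K=np.array([[c["fx"],0,c["cx"]],[0,c["fy"],c["cy"]],[0,0,1.]])
    p=cv2.undistortPoints(np.array([[[u,v]]],float),K,np.array([c["k1"],0,0,0,0.]))[0,0]
    R=np.array(c["R"]);t=np.array(c["t"]);return -R.T@t,R.T@np.array([p[0],p[1],1])
def onz(cam,u,v,z):
    o,d=ray(cam,u,v);return o+d*(z-o[2])/d[2]
def proj(cam,X):
    c=bot.get_calibration(cam);p=np.array(c["R"])@np.array(X)+np.array(c["t"]);s=p[:2]/p[2];s=s*(1+c["k1"]*(s@s))
    return np.array([c["fx"]*s[0]+c["cx"],c["fy"]*s[1]+c["cy"]])
E
python3 - <<'E'
from h import *
for n in("scene","top"):
    im=bot.capture(n);cv2.imwrite(f"pics/{n}0.png",im);c=bot.get_calibration(n);print(n,ray(n,280,210),c["fx"],c["k1"])
E
```

```text
scene (array([ 1.13384646, -0.44914888,  1.42138402]), array([-0.42431741,  0.32340836, -0.84597719])) 543.4998398346052 -0.005136893436325719
top (array([ 0.38537862, -0.01910631,  1.23677335]), array([ 0.15209818, -0.00540388, -0.98862507])) 436.239933094133 -0.12059357367980877
```

View pics/scene0.png

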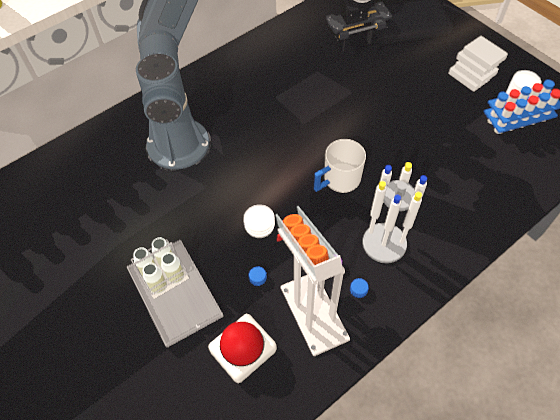

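View pics/top0.png

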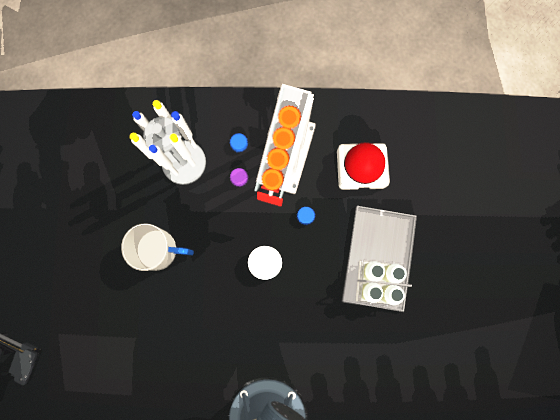

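The scene shows the beaker at scene (345,165) / top (148,248) with its blue handle towards -y. The dispenser lip is at top (270,190), and the tray's free half is at top (385,230). 

Things that could be mistaken for the targets:
- White Petri stack at top (265,263).
- White rack cup at scene (525,80).
- Blue caps at top (239,142) and (306,215), and a purple cap at (239,177).

The one with the D handle is the beaker, and the orange caps in the chute are the ones wanted. I'll check with close crops.

Run:
```python
from h import *
t=cv2.imread("pics/top0.png");s=cv2.imread("pics/scene0.png")
def cr(im,x,y,w,h,k=4):
    c=cv2.resize(im[y:y+h,x:x+w],None,fx=k,fy=k,interpolation=cv2.INTER_CUBIC)
    for i in range(0,w,10):cv2.putText(c,str(x+i) if i%20==0 else "",(i*k,8),0,.3,(0,255,0),1);cv2.line(c,(i*k,10),(i*k,16),(0,255,0),1)
    for i in range(0,h,10):cv2.putText(c,str(y+i) if i%20==0 else "",(0,i*k+4),0,.3,(0,255,0),1);cv2.line(c,(20,i*k),(26,i*k),(0,255,0),1)
    return c
A=np.hstack([cr(t,110,215,100,70),cr(s,305,130,100,70)])
B=np.hstack([cr(t,240,155,100,75),cr(s,265,195,100,75)])
cv2.imwrite("pics/c1.png",np.vstack([A,B]))
hsv=cv2.cvtColor(t,cv2.COLOR_BGR2HSV)
# orange caps
m=cv2.inRange(hsv,(5,150,150),(20,255,255));n,l,st,ce=cv2.connectedComponentsWithStats(m)
for i in range(1,n):
    if st[i,4]>40:print("orange",ce[i],st[i,4])
m=cv2.inRange(hsv,(100,120,60),(125,255,255));n,l,st,ce=cv2.connectedComponentsWithStats(m)
for i in range(1,n):
    if st[i,4]>15:print("blue",ce[i],st[i])
g=np.where(t.max(2)>90,255,0).astype(np.uint8)[:, :176]
m=g.copy();m[:210]=0;m[285:]=0;m[:,:110]=0
cs,_=cv2.findContours(m,0,1);c=max(cs,key=cv2.contourArea);print("beaker",cv2.boundingRect(c),cv2.minEnclosingCircle(c))
m=np.where(t.max(2)>60,255,0).astype(np.uint8);m[:, :325]=0;m[:200]=0;m[330:]=0
cs,_=cv2.findContours(m,0,1);c=max(cs,key=cv2.contourArea);r=cv2.minAreaRect(c);print("tray",r)
for p in cv2.boxPoints(r):print(p,onz("top",*p,.018))
```

```text
orange [280.83945841 147.29078014] 1551
blue [136.05263158 114.71929825] [132 111   9   9  57]
blue [175.24193548 114.93548387] [171 111   9  10  62]
blue [238.45993031 142.17073171] [229 133  19  20 287]
blue [152.66666667 148.47916667] [149 145   8   8  48]
blue [305.5234657  215.11913357] [296 206  20  19 277]
blue [180.87741935 250.49032258] [168 247  26   9 155]
beaker (121, 223, 55, 48) ((148.1696014404297, 247.6674041748047), 27.567689895629883)
tray ((381.44012451171875, 258.4393310546875), (66.61671447753906, 98.77690887451172), 8.49855899810791)
[341.19864 302.36304] [ 0.31814841 -0.19835482  0.018     ]
[355.79636 204.67073] [ 0.59160909 -0.2406405   0.018     ]
[421.6816  214.51562] [ 0.56631709 -0.43005578  0.018     ]
[407.0839  312.20795] [ 0.29232412 -0.38215078  0.018     ]
```

View pics/c1.png

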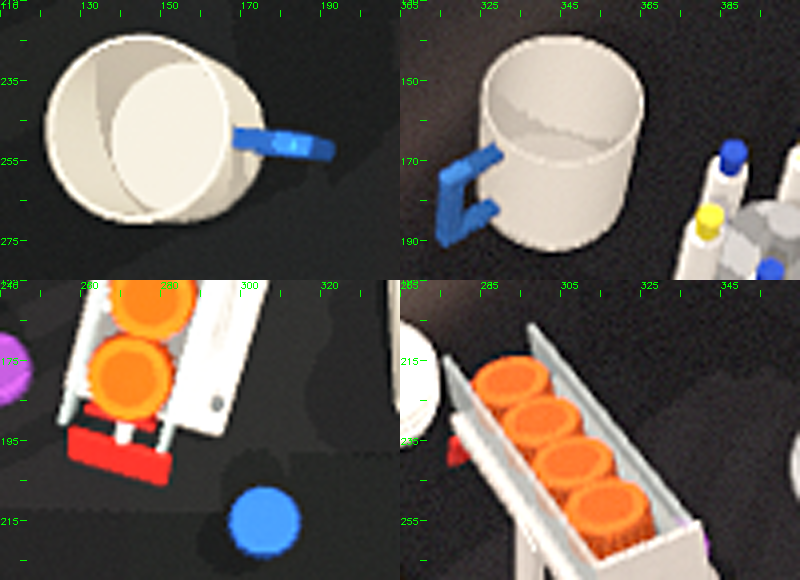

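The crops confirm the beaker: its rim centre is at top (144.7,247) and scene (345.4,155), and the blue handle points to the right in the top view. The red paddle's top edge runs from about top (258,192) to (283,199). The orange caps lie in the chute.

```bash
cat >> h.py <<'E'
def tri(a,b):
    o1,d1=ray("top",*a);o2,d2=ray("scene",*b)
    A=np.c_[d1,-d2];s=np.linalg.lstsq(A,o2-o1,rcond=None)[0];p,q=o1+s[0]*d1,o2+s[1]*d2
    return (p+q)/2,np.linalg.norm(p-q)
E
python3 - <<'E'
from h import *
np.set_printoptions(precision=4,suppress=True)
print("rim top z.12",onz("top",144.7,247,.12),"scene",onz("scene",345.4,155.1,.12),tri((144.7,247),(345.4,155.1)))
for p in((121.2,247),(168,247),(144.7,223.5),(144.7,270.5)):print(onz("top",*p,.12))
for p in((168.3,249),(175,250),(185,251.5)):print("handle",onz("top",*p,.108))
print("bar low outer",onz("top",193.3,252.5,.024))
for z in(.1,):
  pass
for p,z in(((315.5,172),.108),((327,167),.108),((316,189.5),.024)):print("hs",onz("scene",*p,z))
print("caps")
for a,b in(((272.3,179.3),(293,219.5)),((289,117),(317.5,250.8))):print(tri(a,b),onz("top",*a,.285))
print("paddle top",onz("top",257.5,192,.191),onz("top",282.5,198.8,.191))
print("walls front top",onz("top",256,190.5,.278),onz("top",281.5,195.5,.278))
t=cv2.imread("pics/top0.png")
m=np.where(t.max(2)>60,255,0).astype(np.uint8);m[:, :325]=0;m[:200]=0;m[330:]=0
cs,_=cv2.findContours(m,0,1);c=max(cs,key=cv2.contourArea);a=cv2.approxPolyDP(c,4,True)[:,0];
for p in a:print("tray",p,onz("top",*p,.018))
E
```

```text
rim top z.12 [0.4544 0.3243 0.12  ] scene [0.4562 0.3228 0.12  ] (array([0.4545, 0.3251, 0.1166]), np.float64(0.0005146300675030084))
[0.4529 0.3873 0.12  ]
[0.4558 0.2627 0.12  ]
[0.5159 0.3279 0.12  ]
[0.3938 0.321  0.12  ]
handle [0.4514 0.2646 0.108 ]
handle [0.4492 0.2468 0.108 ]
handle [0.4458 0.2202 0.108 ]
bar low outer [0.448  0.2144 0.024 ]
hs [0.4393 0.2187 0.108 ]
hs [0.4475 0.2573 0.108 ]
hs [0.4465 0.2184 0.024 ]
caps
(array([ 0.6025, -0.0057,  0.2788]), np.float64(0.0008190295159528158)) [ 0.6009 -0.0061  0.285 ]
(array([ 0.7283, -0.0398,  0.338 ]), np.float64(0.0019690261125051645)) [ 0.748  -0.0419  0.285 ]
paddle top [0.5899 0.0308 0.191 ] [ 0.574  -0.0305  0.191 ]
walls front top [0.5762 0.0301 0.278 ] [ 0.5657 -0.0272  0.278 ]
tray [357 205] [ 0.5907 -0.2441  0.018 ]
tray [342 301] [ 0.3219 -0.2006  0.018 ]
tray [403 311] [ 0.2956 -0.3707  0.018 ]
tray [411 286] [ 0.3645 -0.3942  0.018 ]
tray [416 215] [ 0.5647 -0.4134  0.018 ]
```

Run:
```python
from h import *
np.set_printoptions(precision=4,suppress=True)
s=bot.read_state();print(s["time_s"],s["position"],"\n",np.array(s["tcp_rot"]),s["opening"],s["joint_positions"])
print("pip foot",onz("top",184,163,.02),"tips",onz("top",155,130,.3),"petri",onz("top",265,263,.045),"centrif",onz("top",363,165,.06),"carrier",onz("top",385,284,.108))
```

```text
0.1 [0.205  0.5897 0.2217] 
 [[-0.9445  0.3286 -0.0009]
 [ 0.3286  0.9445 -0.0017]
 [ 0.0003 -0.0019 -1.    ]] 0.9992362043389742 [ 60.5904  30.2736  82.1495  -0.0003  67.688  -10.2286]
pip foot [0.7059 0.2541 0.02  ] tips [0.7091 0.2624 0.3   ] petri [0.4223 0.013  0.045 ] centrif [ 0.6968 -0.2548  0.06  ] carrier [ 0.3708 -0.2984  0.108 ]
```

Emit:
{"fn": "play_rows", "kwargs": {"targets": [[0,0.0242,-0.037,-0.002,0,0,-0.132],[0,0.0242,-0.037,-0.002,0,0,-0.132],[0,0.0242,-0.037,-0.002,0,0,-0.132],[0,0.0242,-0.037,-0.002,0,0,-0.132],[0,0.0242,-0.037,-0.002,0,0,-0.132],[0,0.0242,-0.037,-0.002,0,0,-0.132],[0,0.0242,-0.037,-0.002,0,0,-0.132],[0,0.0242,-0.037,-0.002,0,0,-0.132],[0,0.0242,-0.037,-0.002,0,0,-0.132],[0,0.0242,-0.037,-0.002,0,0,-0.132],[0,0,0,0,0,0,0],[0,0,0,0,0,0,0]]}}

```text
time_s: 1.6
position: [0.4467, 0.2203, 0.2022]
tcp_rot: [[0.084, 0.996, -0.001], [0.996, -0.084, 0.0], [0.0, -0.001, -1.0]]
force: [-0.4, -0.2, 0.5]
opening: 0.993
```

```bash
cat >> h.py <<'E'
def st():
    np.set_printoptions(precision=4,suppress=True)
    s=bot.read_state();R=np.array(s["tcp_rot"]);print("t",round(s["time_s"],2),"p",np.array(s["position"]),"jaw",np.degrees(np.arctan2(R[1,1],R[0,1])),"z",R[:,2],"F",np.array(s["force"]),"open",s["opening"],"q6",s["joint_positions"][5])
def cr(im,x,y,w,h,k=4):
    return cv2.resize(im[y:y+h,x:x+w],None,fx=k,fy=k,interpolation=cv2.INTER_CUBIC)
E
python3 - <<'E'
from h import *
st();a=bot.capture("top");b=bot.capture("scene")
cv2.imwrite("pics/c2.png",np.hstack([cr(a,100,190,140,120,3),cr(b,270,80,125,120,3)]))
E
```

```text
t 1.6 p [0.4467 0.2203 0.2022] jaw -4.806794212913248 z [-0.0014  0.0001 -1.    ] F [-0.366  -0.1505  0.5083] open 0.9930193585260753 q6 18.152251542551898
```

View pics/c2.png

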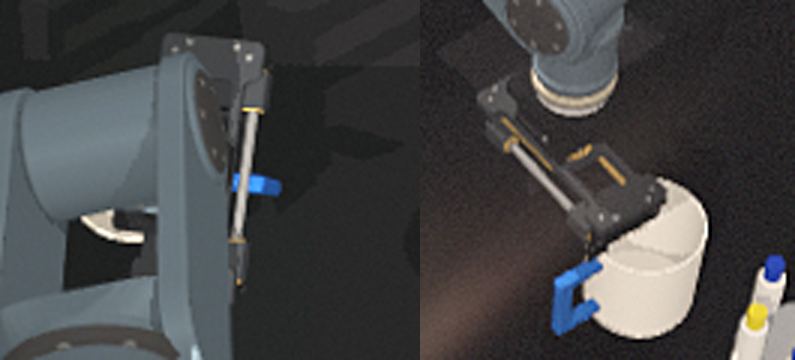

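The gripper is over the handle, with the blue bar at crop (255,185) between the jaws. I'll descend and close.

Emit:
{"fn": "play_rows", "kwargs": {"targets": [[0,0,0,-0.0235,0,0,0],[0,0,0,-0.0235,0,0,0],[0,0,0,-0.0235,0,0,0],[0,0,0,-0.0235,0,0,0],[0,0,0,-0.0235,0,0,0],[0,0,0,-0.0235,0,0,0],[0,0,0,0,0,0,0],[0,0,0,0,0,0,0]]}}

```text
time_s: 2.7
position: [0.4474, 0.221, 0.0621]
tcp_rot: [[0.082, 0.997, 0.001], [0.997, -0.082, 0.0], [0.0, 0.001, -1.0]]
force: [-0.3, 0.5, -0.1]
opening: 1.001
```

Run:
```python
from h import *
st();b=bot.capture("scene");cv2.imwrite("pics/c3.png",cr(b,270,80,130,130,4))
```

```text
t 2.7 p [0.4474 0.221  0.0621] jaw -4.7286160474022445 z [ 0.0008  0.0002 -1.    ] F [-0.2644  0.5258 -0.1034] open 1.0008678501909656 q6 18.165332216215297
```

View pics/c3.png

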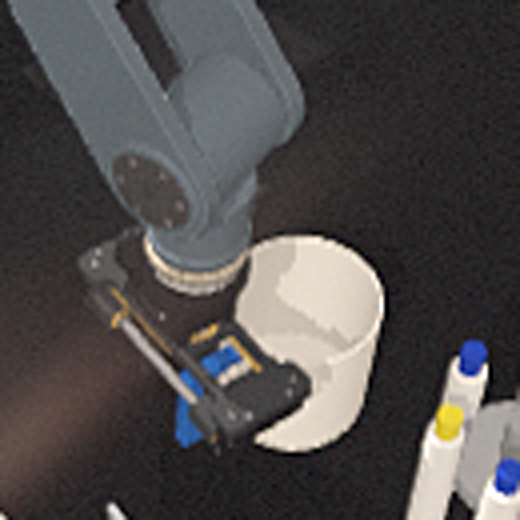

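The fingers straddle the blue handle, which shows between the pads at crop (215,375). Closing now.

Emit:
{"fn": "play_rows", "kwargs": {"targets": [[1,0,0,0,0,0,0],[1,0,0,0,0,0,0],[1,0,0,0,0,0,0],[1,0,0,0,0,0,0],[1,0,0,0,0,0,0],[1,0,0,0,0,0,0],[1,0,0,0,0,0,0],[1,0,0,0,0,0,0]]}}

```text
time_s: 3.75
position: [0.4473, 0.2203, 0.0615]
tcp_rot: [[0.084, 0.996, 0.0], [0.996, -0.084, -0.0], [-0.0, 0.0, -1.0]]
force: [-0.1, -0.3, -0.5]
opening: 0.173
```

Emit:
{"fn": "play_rows", "kwargs": {"targets": [[1,0,0,0.005,0,0,0],[1,0,0,0.015,0,0,0],[1,0,0,0.02,0,0,0],[1,0,0,0.02,0,0,0],[1,0,0,0.015,0,0,0],[1,0,0,0.005,0,0,0],[1,0,0,0,0,0,0]]}}

```text
time_s: 4.62
position: [0.4474, 0.2203, 0.1421]
tcp_rot: [[0.084, 0.996, 0.001], [0.996, -0.084, 0.0], [0.0, 0.001, -1.0]]
force: [0.5, 0.3, -2.1]
opening: 0.158
```

Run:
```python
from h import *
st();b=bot.capture("scene");a=bot.capture("top");cv2.imwrite("pics/c4.png",np.hstack([cr(b,270,80,130,130,3),cr(a,90,200,130,130,3)]))
```

```text
t 4.62 p [0.4474 0.2203 0.1421] jaw -4.8086375967129875 z [ 0.001   0.0002 -1.    ] F [ 0.5092  0.3124 -2.0938] open 0.1579315298325131 q6 18.168099408536765
```

View pics/c4.png

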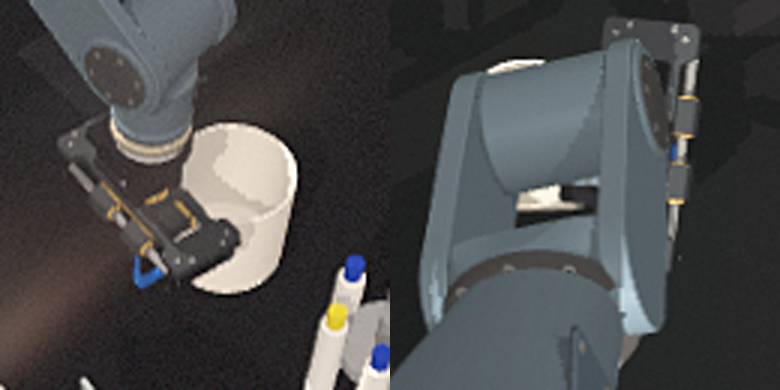

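The beaker is in the grip and hangs level (force −2.1 N, opening 13.7 mm). Next I carry it in front of the paddle and turn the handle away from the dispenser.

Emit:
{"fn": "play_rows", "kwargs": {"targets": [[1,-0.0053,-0.0199,0,0,0,-0.149],[1,-0.0053,-0.0199,0,0,0,-0.149],[1,-0.0053,-0.0199,0,0,0,-0.149],[1,-0.0053,-0.0199,0,0,0,-0.149],[1,-0.0053,-0.0199,0,0,0,-0.149],[1,-0.0053,-0.0199,0,0,0,-0.149],[1,-0.0053,-0.0199,0,0,0,-0.149],[1,-0.0053,-0.0199,0,0,0,-0.149],[1,-0.0053,-0.0199,0,0,0,-0.149],[1,-0.0053,-0.0199,0,0,0,-0.149],[1,0,0,-0.02,0,0,0],[1,0,0,0,0,0,0]]}}

```text
time_s: 6.22
position: [0.3929, 0.0214, 0.1204]
tcp_rot: [[1.0, -0.004, -0.004], [-0.004, -1.0, 0.001], [-0.004, -0.001, -1.0]]
force: [0.1, 0.8, -1.9]
opening: 0.16
```

Run:
```python
from h import *
st();b=bot.capture("scene");a=bot.capture("top");cv2.imwrite("pics/c5.png",np.hstack([cr(b,220,100,130,160,3),cr(a,220,110,130,160,3)]))
for X in((.59,-.003,.245),):print(proj("scene",X),proj("top",X))
```

```text
t 6.22 p [0.3929 0.0214 0.1204] jaw -90.23366814264362 z [-0.0044  0.0012 -1.    ] F [ 0.0978  0.7561 -1.9155] open 0.15952155770456947 q6 76.94545174170464
[290.4805 222.6527] [271.0447 187.6794]
```

View pics/c5.png

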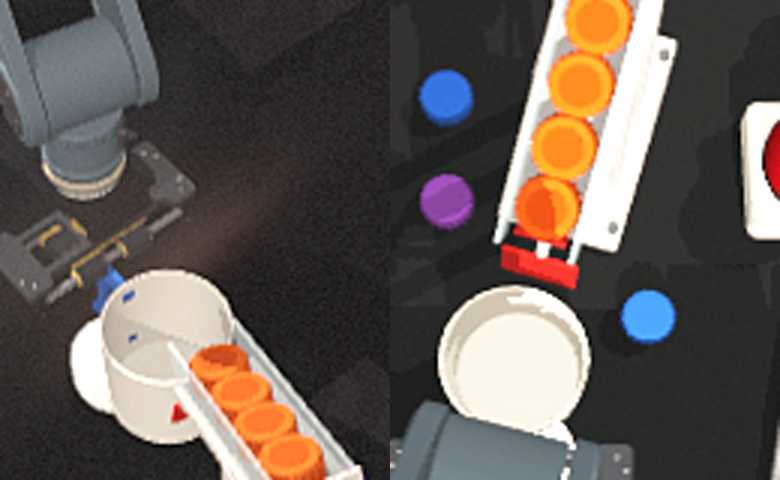

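The beaker is level in front of the paddle, with its rim centre at about top (261.5,230). The paddle is at top (270,199), and cap 1 is at the lip.

Run:
```python
from h import *
np.set_printoptions(precision=4,suppress=True)
a=onz("top",261.5,230.2,.18);b=onz("scene",220+167/3,100+322/3,.18);print(a,b)
print([onz("top",220+(x-390)/3,110+y/3,.18)[:2] for x,y in((439,358),(590,358),(514,285))])
# dispenser axis from cap top centres in crop
c=[tri((220+(x-390)/3,110+y/3),(220+u/3,100+v/3))[0] for (x,y),(u,v) in zip(((547,209),(564,149),(582,86),(599,24)),((220,363),(243,389),(268,423),(293,457)))]
print(np.array(c))
```

```text
[0.4975 0.0194 0.18  ] [0.4971 0.0218 0.18  ]
[array([0.4985, 0.0809]), array([ 0.5006, -0.0418]), array([0.5597, 0.0211])]
[[ 0.6032 -0.0055  0.2723]
 [ 0.6441 -0.0169  0.2959]
 [ 0.6874 -0.0291  0.3139]
 [ 0.7288 -0.0406  0.3319]]
```

Emit:
{"fn": "play_rows", "kwargs": {"targets": [[1,0.0131,-0.00365,0,0,0,0],[1,0.0131,-0.00365,0,0,0,0],[1,0.0131,-0.00365,0,0,0,0],[1,0.0131,-0.00365,0,0,0,0],[1,0,0,0,0,0,0],[1,0,0,0,0,0,0]]}}

```text
time_s: 7.08
position: [0.4446, 0.0073, 0.1208]
tcp_rot: [[1.0, -0.002, -0.006], [-0.002, -1.0, 0.001], [-0.006, -0.001, -1.0]]
force: [-7.0, 2.5, -0.4]
opening: 0.157
```

Run:
```python
from h import *
st();b=bot.capture("scene");a=bot.capture("top");cv2.imwrite("pics/c6.png",np.hstack([cr(b,220,100,130,160,3),cr(a,220,90,130,160,3)]))
```

```text
t 7.08 p [0.4446 0.0073 0.1208] jaw -90.13048004252676 z [-0.006   0.0013 -1.    ] F [-6.9545  2.4612 -0.4333] open 0.1569531503459316 q6 76.6230551809616
```

View pics/c6.png

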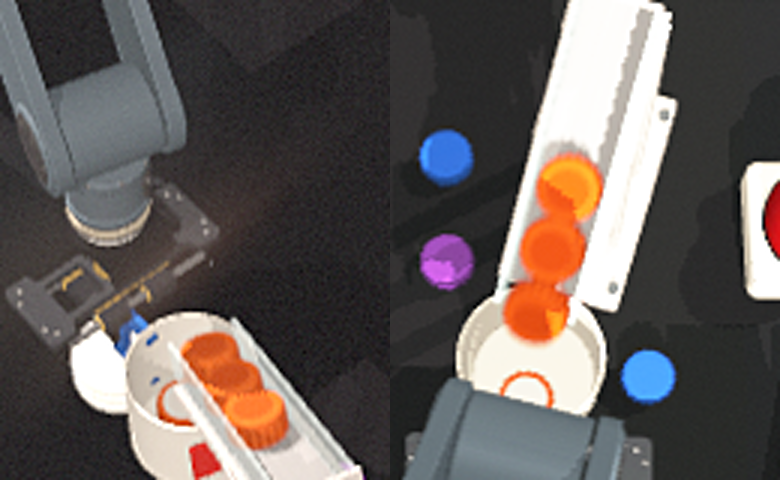

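The gate is open (7.4 N). One cap lies in the beaker at crop (527,395), and three more are sliding. I'll hold.

Emit:
{"fn": "play_rows", "kwargs": {"targets": [[1,0,0,0,0,0,0],[1,0,0,0,0,0,0],[1,0,0,0,0,0,0],[1,0,0,0,0,0,0],[1,0,0,0,0,0,0],[1,0,0,0,0,0,0],[1,0,0,0,0,0,0],[1,0,0,0,0,0,0],[1,0,0,0,0,0,0],[1,0,0,0,0,0,0],[1,0,0,0,0,0,0],[1,0,0,0,0,0,0]]}}

```text
time_s: 8.68
position: [0.4445, 0.0073, 0.1209]
tcp_rot: [[1.0, -0.002, -0.006], [-0.002, -1.0, 0.001], [-0.006, -0.001, -1.0]]
force: [-6.4, 1.8, -1.8]
opening: 0.158
```

Run:
```python
from h import *
st();b=bot.capture("scene");a=bot.capture("top");cv2.imwrite("pics/c7.png",np.hstack([cr(b,220,100,130,160,3),cr(a,220,90,130,160,3)]))
```

```text
t 8.68 p [0.4445 0.0073 0.1209] jaw -90.13461077782414 z [-0.0059  0.0013 -1.    ] F [-6.3857  1.8464 -1.7895] open 0.15780093798986408 q6 76.62794723506696
```

View pics/c7.png

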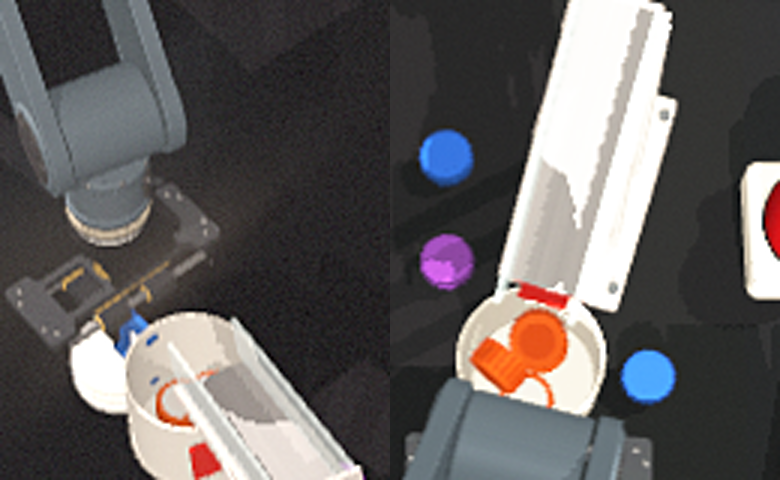

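The chute is empty and the caps are in the beaker: three show at crop (540,340), (500,365) and (525,395), and the fourth is hidden under or behind them. I'll back off along the chute axis and lift.

Emit:
{"fn": "play_rows", "kwargs": {"targets": [[1,-0.0131,0.00365,0,0,0,0],[1,-0.0131,0.00365,0,0,0,0],[1,-0.0131,0.00365,0,0,0,0],[1,-0.0131,0.00365,0,0,0,0],[1,0,0,0.015,0,0,0],[1,0,0,0.025,0,0,0],[1,0,0,0.03,0,0,0],[1,0,0,0.02,0,0,0],[1,0,0,0.01,0,0,0],[1,0,0,0,0,0,0]]}}

```text
time_s: 10.02
position: [0.3945, 0.0212, 0.2219]
tcp_rot: [[1.0, -0.003, 0.002], [-0.003, -1.0, -0.0], [0.002, 0.0, -1.0]]
force: [-0.3, -0.2, -2.1]
opening: 0.157
```

Run:
```python
from h import *
st();s=bot.read_state();print(s["moment"]);b=bot.capture("scene");a=bot.capture("top");cv2.imwrite("pics/c8.png",np.hstack([cr(b,190,90,130,160,3),cr(a,220,130,130,160,3)]))
```

```text
t 10.03 p [0.3945 0.0212 0.2219] jaw -90.18719412413402 z [ 0.0016 -0.0004 -1.    ] F [-0.307  -0.2459 -2.1075] open 0.1566032918559167 q6 76.9521655804274
[-0.0317  0.4268 -0.0236]
```

View pics/c8.png

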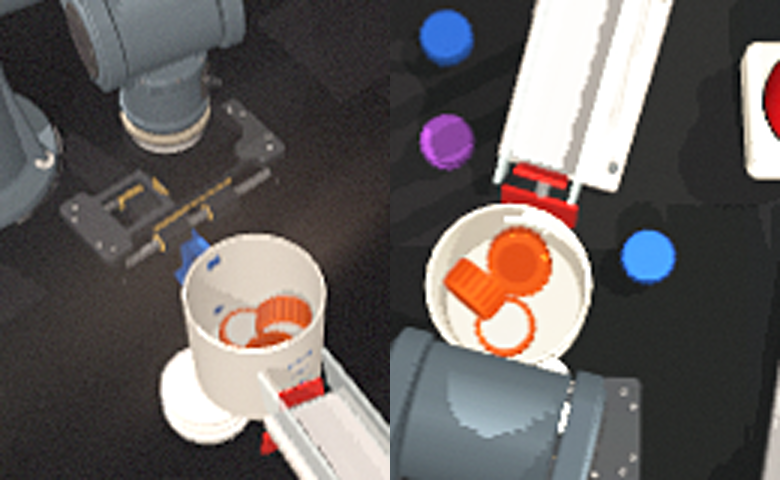

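The beaker is upright, with three caps visible inside. No orange shows on the bench in the crop, and I'll count again later. Now to carry it to the tray.

Emit:
{"fn": "play_rows", "kwargs": {"targets": [[1,0,-0.028,0,0,0,0.118],[1,0,-0.0375,0,0,0,0.118],[1,0,-0.0375,0,0,0,0.118],[1,0,-0.0375,0,0,0,0.118],[1,0,-0.0375,0,0,0,0.118],[1,0.014,-0.0375,0,0,0,0.118],[1,0.014,-0.0375,0,0,0,0.118],[1,0.014,-0.0375,0,0,0,0.118],[1,0.014,-0.0375,0,0,0,0.118],[1,0.014,-0.0375,0,0,0,0.118],[1,0.014,-0.0375,0,0,0,0.118],[1,0.012,-0.036,0,0,0,0.118]]}}

```text
time_s: 11.62
position: [0.4905, -0.419, 0.2195]
tcp_rot: [[0.154, 0.988, -0.001], [0.988, -0.154, 0.001], [0.001, -0.001, -1.0]]
force: [0.5, -0.2, -2.8]
opening: 0.161
```

Emit:
{"fn": "play_rows", "kwargs": {"targets": [[1,0,0,0,0,0,0],[1,0,0,0,0,0,0],[1,0,0,0,0,0,0]]}}

```text
time_s: 12.0
position: [0.4899, -0.4163, 0.2209]
tcp_rot: [[0.157, 0.988, -0.001], [0.988, -0.157, 0.002], [0.001, -0.001, -1.0]]
force: [-0.1, 0.2, -2.4]
opening: 0.159
```

Run:
```python
from h import *
st();s=bot.read_state();print(s["moment"]);b=bot.capture("scene");a=bot.capture("top")
for n,im in(("scene",b),("top",a)):
    m=cv2.inRange(cv2.cvtColor(im,cv2.COLOR_BGR2HSV),(4,150,120),(20,255,255));k,l,t,c=cv2.connectedComponentsWithStats(m)
    print(n,[(c[i].round(),t[i,4]) for i in range(1,k) if t[i,4]>8])
cv2.imwrite("pics/c9.png",np.hstack([cr(b,110,190,130,160,3),cr(a,320,170,130,160,3)]))
```

```text
t 12.0 p [ 0.4899 -0.4163  0.2209] jaw -9.033700462406395 z [-0.0013  0.0017 -1.    ] F [-0.0963  0.1799 -2.3956] open 0.1585007926845464 q6 -41.27218803121884
[-0.2921  0.0591  0.022 ]
scene [(array([544.,  13.]), np.int32(97)), (array([553.,   7.]), np.int32(50)), (array([174., 269.]), np.int32(447)), (array([156., 280.]), np.int32(12))]
top [(array([396., 230.]), np.int32(503))]
```

View pics/c9.png

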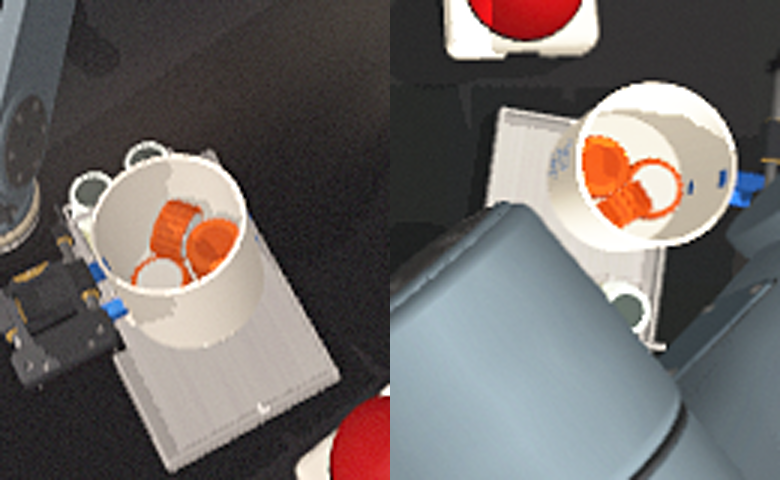

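Run:
```python
from h import *
np.set_printoptions(precision=4,suppress=True)
print(onz("top",408.4,225,.28),onz("scene",166.5,264.8,.28))
# tray far corners/edges in scene crop: far-left (338,378)->, far-right (172,470)
for x,y in((340,380),(172,472),(115,358)):print(onz("scene",110+x/3,190+y/3,.018))
for x,y in((499,107),):print(onz("top",320+(x-390)/3,170+y/3,.018))
```

```text
[ 0.5034 -0.3107  0.28  ] [ 0.508  -0.3131  0.28  ]
[ 0.5972 -0.2488  0.018 ]
[ 0.5716 -0.414   0.018 ]
[ 0.4476 -0.3955  0.018 ]
[ 0.5888 -0.2421  0.018 ]
```

Emit:
{"fn": "play_rows", "kwargs": {"targets": [[1,0.0025,-0.002,0,0,0,0],[1,0.0025,-0.0025,-0.01,0,0,0],[1,0,0,-0.02,0,0,0],[1,0,0,-0.025,0,0,0],[1,0,0,-0.025,0,0,0],[1,0,0,-0.025,0,0,0],[1,0,0,-0.02,0,0,0],[1,0,0,-0.015,0,0,0],[1,0,0,-0.005,0,0,0],[1,0,0,-0.004,0,0,0],[1,0,0,0,0,0,0],[1,0,0,0,0,0,0]]}}

```text
time_s: 13.6
position: [0.4956, -0.4226, 0.0733]
tcp_rot: [[0.157, 0.988, 0.001], [0.988, -0.157, -0.001], [-0.001, 0.001, -1.0]]
force: [0.2, -0.4, -2.6]
opening: 0.161
```

Emit:
{"fn": "play_rows", "kwargs": {"targets": [[1,0,0,-0.003,0,0,0],[1,0,0,0,0,0,0],[1,0,0,0,0,0,0]]}}

```text
time_s: 13.98
position: [0.4953, -0.4222, 0.0696]
tcp_rot: [[0.157, 0.988, 0.0], [0.988, -0.157, -0.0], [-0.0, 0.0, -1.0]]
force: [0.1, 0.2, -1.7]
opening: 0.163
```

Emit:
{"fn": "play_rows", "kwargs": {"targets": [[1,0,0,-0.002,0,0,0],[1,0,0,0,0,0,0],[1,0,0,0,0,0,0]]}}

```text
time_s: 14.35
position: [0.4953, -0.4222, 0.0675]
tcp_rot: [[0.157, 0.988, 0.0], [0.988, -0.157, 0.0], [0.0, 0.0, -1.0]]
force: [-0.3, 0.1, -2.3]
opening: 0.158
```

Emit:
{"fn": "play_rows", "kwargs": {"targets": [[1,0,0,-0.002,0,0,0],[1,0,0,0,0,0,0],[1,0,0,0,0,0,0]]}}

```text
time_s: 14.72
position: [0.4954, -0.4225, 0.0659]
tcp_rot: [[0.158, 0.988, 0.0], [0.988, -0.158, -0.0], [-0.0, 0.0, -1.0]]
force: [-0.5, -1.2, 0.9]
opening: 0.16
```

Run:
```python
from h import *
st();print(bot.read_state()["moment"])
```

```text
t 14.72 p [ 0.4954 -0.4225  0.0659] jaw -9.06483875951087 z [ 0.0004 -0.0004 -1.    ] F [-0.4963 -1.23    0.8573] open 0.16010707496619733 q6 -41.21133584558416
[-0.0583  0.1286 -0.0363]
```

The weight has come off the wrist, so the beaker stands on the tray floor. I'll release it and rise.

Emit:
{"fn": "play_rows", "kwargs": {"targets": [[0,0,0,0,0,0,0],[0,0,0,0,0,0,0],[0,0,0,0,0,0,0],[0,0,0,0,0,0,0],[0,0,0,0,0,0,0],[0,0,0,0,0,0,0],[0,0,0,0,0,0,0]]}}

```text
time_s: 15.6
position: [0.4953, -0.4222, 0.0655]
tcp_rot: [[0.157, 0.988, 0.0], [0.988, -0.157, 0.0], [0.0, 0.0, -1.0]]
force: [0.7, -0.5, 0.6]
opening: 0.872
```

Emit:
{"fn": "play_rows", "kwargs": {"targets": [[0,0,0,0.01,0,0,0],[0,0,0,0.02,0,0,0],[0,0,0,0.03,0,0,0],[0,0,0,0.04,0,0,0],[0,0,0,0.05,0,0,0],[0,0,-0.03,0.04,0,0,0],[0,0,-0.05,0.02,0,0,0],[0,0,-0.05,0,0,0,0],[0,-0.02,-0.05,0,0,0,0],[0,-0.02,-0.04,0,0,0,0],[0,0,0,0,0,0,0]]}}

```text
time_s: 16.98
position: [0.4524, -0.6457, 0.2765]
tcp_rot: [[0.162, 0.987, -0.0], [0.987, -0.162, -0.002], [-0.002, 0.0, -1.0]]
force: [-0.0, 0.3, -0.3]
opening: 0.998
```

Run:
```python
from h import *
st();b=bot.capture("scene");a=bot.capture("top")
for n,im in(("scene",b),("top",a)):
    m=cv2.inRange(cv2.cvtColor(im,cv2.COLOR_BGR2HSV),(4,150,120),(20,255,255));k,l,t,c=cv2.connectedComponentsWithStats(m)
    print(n,[(c[i].round(),t[i,4]) for i in range(1,k) if t[i,4]>8])
S=cv2.resize(a[80:330,110:440],None,fx=1.2,fy=1.2)
cv2.imwrite("pics/c10.png",np.vstack([np.hstack([cr(b,115,200,130,100,3),cr(a,320,170,130,100,3)]),np.hstack([S,cv2.resize(b[100:350,110:430],(384,300))])]))
a0=cv2.imread("pics/top0.png");
d=cv2.absdiff(a,a0).max(2)>60
print([(n,int(d[y-18:y+18,x-18:x+18].sum())) for n,(x,y) in dict(petri=(265,263),pip=(180,150),cent=(365,165),blue1=(239,142),blue2=(306,215),purple=(239,177),carrier=(385,284)).items()])
```

```text
t 16.98 p [ 0.4524 -0.6457  0.2765] jaw -9.332068329255229 z [-0.     -0.0025 -1.    ] F [-0.0132  0.2574 -0.3184] open 0.9976536734945167 q6 -53.71904642248822
scene [(array([541.,  13.]), np.int32(74)), (array([552.,   5.]), np.int32(36)), (array([545.,   7.]), np.int32(12)), (array([177., 297.]), np.int32(204)), (array([189., 300.]), np.int32(218))]
top [(array([382., 234.]), np.int32(388))]
[('petri', 0), ('pip', 0), ('cent', 3), ('blue1', 44), ('blue2', 0), ('purple', 172), ('carrier', 615)]
```

View pics/c10.png

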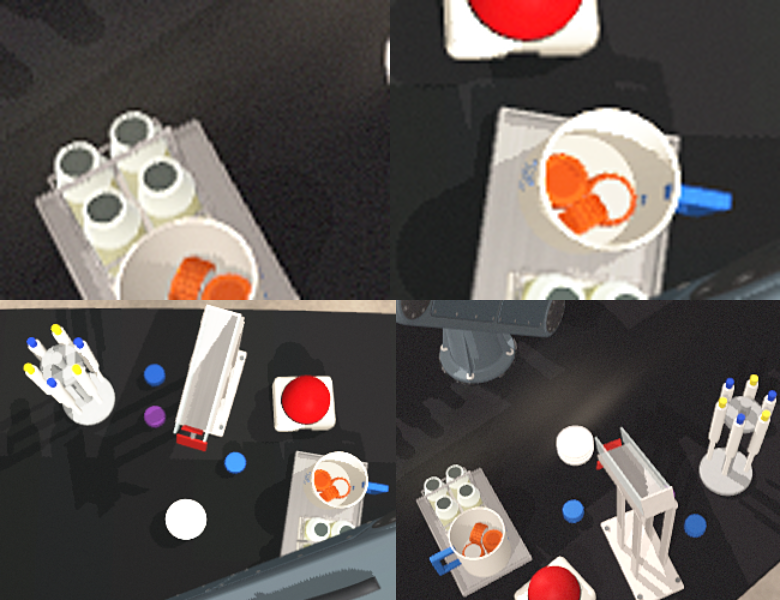

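Run:
```python
from h import *
np.set_printoptions(precision=4,suppress=True)
# heights above beaker underside (crop c9, underside 0.16): flat cap, white ring centre
for a,b in (((605,165),(213,240)),((655,190),(160,275)),((628,200),(178,215))):
    p,e=tri((320+(a[0]-390)/3,170+a[1]/3),(110+b[0]/3,190+b[1]/3));print("c9",p-[0,0,.16],e)
s0=cv2.imread("pics/scene0.png");b=bot.capture("scene")
x,y,w,h=128,232,62,62
g0=cv2.cvtColor(s0,6);g1=cv2.cvtColor(b,6)
for n,(x,y,w,h) in dict(bottles=(134,236,30,44),tray=(165,310,50,28),disp=(285,270,60,75)).items():
    r=cv2.matchTemplate(g1[y-8:y+h+8,x-8:x+w+8],g0[y:y+h,x:x+w],5);_,v,_,l=cv2.minMaxLoc(r);print(n,v,l[0]-8,l[1]-8)
```

```text
c9 [ 0.5105 -0.2874  0.0619] 0.0019166990253305083
c9 [ 0.4943 -0.3353  0.0336] 0.0021575903856593096
c9 [ 0.4818 -0.2996  0.0791] 0.003315661410359902
bottles 0.9968143105506897 0 0
tray 0.9444997906684875 0 0
disp 0.984046995639801 0 0
```

The flat cap's top is about 60 mm above the beaker's underside, so it rests on a hidden fourth cap. The bottles, tray and dispenser match the first picture with zero pixels of shift. Handing in.

Run:
```python
from h import *
print(bot.hand_in());st()
```

```text
the job is handed in; nothing more can be done
None
the job is handed in; nothing more can be done
```

The job is done and handed in at about 17 s of the 64 s allowed. I gripped the beaker by its handle and pushed the paddle back with its side (about 7 N) until the chute was empty. I then stood the beaker in the free half of the tray, let go and moved the arm clear.

**Caps:** Three of the four caps can be seen in the beaker. I inferred the fourth: one cap's top is about 62 mm above the beaker's underside, which fits two stacked caps. No orange shows on the bench or in the chute.

**Placing:** The beaker stands upright, with its axis within about 4 mm of the intended spot by the arm's position; the two camera views of the tray differ by about 7 mm. The wrist reading changed from −2.3 to +0.9 N at touchdown.

**Other things:** The bottles, tray and dispenser show no shift against the first scene picture, and the Petri stack, pipettes and centrifuge are unchanged in the top view.

**Checks that disagreed:**
- **Carrier and purple cap:** The top-view comparison flagged both. The arm was covering the carrier in that view. The purple cap is where it was but darker, probably in the arm's shadow.
- **Weight:** The wrist force rose only from about −2.1 N empty to between −2.1 and −2.8 N loaded. That is less than four caps should add, though the reading wanders by about 0.5 N, so it neither confirms nor rules out the count.

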